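# Pack the repair tray

## Task

Pack the black tray for the next repair: put in it the teal screwdriver-bit box lying flat with its lid up, the small solder reel with blue flanges, and the yellow-labelled flux bottle standing upright, one after the other, in any order and anywhere inside, each resting on the tray's own floor. Leave the white bottle, the big white solder reel and the side cutters where they are.

Things in the scene. Friction and masses are not known exactly. Their poses are not given: they have to be found in the camera images.
- tray_floor (a point): Centre of the inner floor of an open black antistatic tray that stands on the bench and does not slide. Tray outside 250 x 160 mm, 45 mm high (rim 47 mm), walls and floor 4 mm thick, inside 242 x 152 mm, no dividers. This point lies 4 mm above the bench. x along the tray's 250 mm length, y across its 160 mm width, z up; a grey label holder is on the end towards -x.
- bit_box_center (a point): Centre of a flat box of screwdriver bits with teal lid and black base, lying on the bench: 42 mm (x) x 75 mm (y) x 20 mm (z); centre 10 mm above its underside. Best gripped across x, its 42 mm width. z axis up at the start; its yaw varies.
- blue_reel_center (a point): Centre of a small reel of solder with two blue flanges, standing on one flange: flanges 37 mm in diameter, body that the fingers meet 33 mm in diameter, 32 mm high; its flanges give a little, so the centre is about 14 mm above what it stands on. z axis up at the start; its yaw varies.
- flux_bottle_center (a point): Centre of a cream plastic bottle with yellow label and thin black cap, standing upright: 36 mm in diameter up to 57 mm, 66 mm high with the cap; centre 33 mm above its underside. z axis up at the start; its yaw varies.
- white_bottle_center (a point): Bystander, to be left alone: centre of a white bottle with white cap, 33 mm in diameter, 62 mm high, centre 31 mm up.
- white_reel_center (a point): Bystander, to be left alone: centre of a bigger white-flanged reel of solder, 49 mm in diameter, 36 mm high (a wire end sticks out 19 mm to its -y), centre 18 mm up.
- side_cutters_center (a point): Bystander, to be left alone: centre of a pair of red-handled side cutters lying flat on the bench, 34 x 113 x 10 mm (length along y), in front of the solder station.
- station_top (a point): Middle of the top of the fixed black solder station in the middle of the bench, at its full height of 175 mm; it fills about 100 mm round this point and stands between the right part of the bench and the tray: carry things over it with room to spare, or round its front. A wall cabinet hangs over the right rear of the bench, 0.66 m up, beyond x = 0.56.
- bit_box: The bit box; origin at the centre of its underside.
- blue_reel: The blue reel; origin at the centre of its underside.
- flux_bottle: The flux bottle; origin at the centre of its underside.
Not all that is in view belongs to the job. Of the things that look like the blue_reel, take the one that is farthest from the robot's base at the start. Leave any green look-alike of the flux_bottle alone.

How it is judged (in metres and radians):
At the end, for the whole second after the job is handed in: Bit box, blue reel and flux bottle rest inside the tray (centres within 115 mm of its middle along, 70 mm across; at most 18, 25 and 42 mm above its inner floor, so not stacked), at rest; the box lid up and the bottle upright within 15 degrees; bystanders moved at most 30 mm (x of bit_box_center in the frame of tray_floor between -0.115 and 0.115 m and y of bit_box_center in the frame of tray_floor between -0.07 and 0.07 m and z of bit_box_center in the frame of tray_floor between 0 and 0.018 m and linear speed of each of bit_box, blue_reel, flux_bottle below 0.03 m/s and x of blue_reel_center in the frame of tray_floor between -0.115 and 0.115 m and y of blue_reel_center in the frame of tray_floor between -0.07 and 0.07 m and z of blue_reel_center in the frame of tray_floor between 0 and 0.025 m and x of flux_bottle_center in the frame of tray_floor between -0.115 and 0.115 m and y of flux_bottle_center in the frame of tray_floor between -0.07 and 0.07 m and z of flux_bottle_center in the frame of tray_floor between 0 and 0.042 m and angle between each of bit_box_center, flux_bottle_center's own z axis and vertical below 0.26 rad); the robot touches nothing.
It fails at once if the white bottle is moved by more than 30 mm (distance of white_bottle_center from where it was at the start of the episode above 0.03 m).
It fails at once if the big white reel is moved by more than 30 mm (distance of white_reel_center from where it was at the start of the episode above 0.03 m).
It fails at once if the pair of side cutters is moved by more than 30 mm (distance of side_cutters_center from where it was at the start of the episode above 0.03 m).
It also fails if it takes over 72 s, if anything falls off the work surface, if the arm or the gripper's body presses on something with over 40 N, if the wrist force passes 120 N, or if a joint passes its speed limit or range.

## Robot

A 6-joint arm with a two-finger parallel gripper is mounted at the origin on a cart in front of the work surface, level with it; the furniture and walls round the work are solid. World frame = base frame: x ahead of the robot, y to its left, z up, the work surface at z = 0. Lengths are in mm, angles in degrees, forces in N, time in s.
With the tool pointing down it reaches from about 350 to 850 mm from the base axis. Payload 8.1 kg.
Tool frame: the origin (TCP) lies at the very end of the fingers, on their centre line; the grasp point (between the pads) lies 19 mm behind it; z points along the fingers, y is the line along which they close (so a half turn about z gives the same grasp; the last joint's range is limited). The gripper opens to 85 mm and grips with 20 to 120 N. Pads are 22 mm wide; open, the fingers measure 114 mm over their backs; the gripper's body (76 mm by 85 mm) begins 54 mm behind the grasp point. The pads swing forward as they close: fully open they stand 13 mm farther back than shut.
Start: joints at [-75.195, 7.471, 85.268, -0, 87.261, -4.893], TCP at [202.26, -564.886, 204.392] pointing down, gripper open.
Joint ranges: [-169.43, 169.43], [-51.17, 129.36], [1.28, 143.12], [-76.62, 256.62], [0, 156.53], [-152.29, 152.29]. Speed limits (degrees/s): [136.94, 136.94, 159.86, 180, 180, 180].

## Interface

Orientations are given as [roll, pitch, yaw] about the fixed x, y, z axes, in that order (R = Rz(yaw) Ry(pitch) Rx(roll)).
In Python, from bench import * gives the robot as it stands.
- The arm moves only by the tool play_rows, never from a script. Its argument "increments" is a list of rows, each a list of 3 entries, a list of its own where there are three numbers: the gripper's target within -1 to 1 (fully open at 1, half-way at 0, shut at -1), then the shift along the tool's x, y, z in mm, then the turn about the tool's z in rad. A call has 1 to 12 rows; each row shifts and turns the commanded pose from where the row before left it, along the tool's axes as they then stand; what a row does not reach is not made up. A row lasts 1/12 s, in which the tool goes at most 41.7 mm and 7.16 degrees, less where a joint would pass 70% of its speed; a pose out of reach is approached as far as the arm can. A call is refused whole if a number of a shift passes 41.7 or a number of a turn 0.125, either way. A call with a gripper value outside its range is refused whole. The fingers move at their own pace and stop on an object; "force" is the grip in N (left out, the last holds). Time passes only in rows, so rows that do not move let the fingers close. It gives the time, the measured TCP pose, the force, the opening and the grip force at its end, in the units of the state.
- sense(): the state, without advancing time (a new reading comes with each control period).
- snapshot(name): name is "scene" or "top" or "wrist"; returns a dict with "color" (400x640x3 uint8, red, green, blue), "intrinsics" (3x3 intrinsics, pixels), "k1" (the pictures are not rectified: a ray, as slopes to the right and down, at radius r is drawn at 1 + k1 r^2 times it, then the intrinsics apply), "world_from_camera" (4x4, takes a point from camera to world coordinates). Camera axes: x right, y down, z forward; pixel columns grow to the right and rows downward; lengths in mm; the calibration is good to about 2 mm. A picture is of the moment at which its call begins. There is no depth.
- hand_in(): hands the job in; it is judged then, once.
Trained networks look in a picture, given as the dict that the camera call returned (one of the last four; its "shot" number tells which), for a name from the list of things; names that differ only in an ending like _2 or _b are one class to them, and where a whole thing is asked for, a point or a joint stands for the part that bears it (a point fixed in the world has none). Each returns a list of dicts, best first, with "p" (0 to 1); they miss things now and then, are a little off and sometimes report something else, mostly with a low value. They report only what shows in the picture. A call takes as long as a camera call. They do not tell look-alikes from the thing itself.
- find_in(query, picture): "xyz" ([x, y, z] in mm, in the coordinates of the camera as it stood for that picture, good to about 4 mm: the middle of the surface that is visible of it).
- regions_of(query, picture): "mask" (400x640 bool, what is visible of it).
- pinpoint(query, picture): "xyz" ([x, y, z] in mm, in the coordinates of the camera as it stood for that picture, good to about 4 mm: a listed point, or the origin of a listed thing).
The state is a dict: "time": time; "joint_pos": joint angles; "qd": joint speeds; "joint_efforts": joint torques, N m; "tool_pos": TCP position; "tcp_rot": TCP orientation; "ft_force": force on the tool from outside, world axes, zero at the start; "wrist_torque": the same for the moment, N m; "finger_gap": finger opening in mm; "grip_force": force on a finger pad.
Only numpy, scipy, OpenCV 4.12 (cv2) and the standard library are available. Lean on these libraries where they do the work, as an engineer would, in place of code of your own. Each camera call takes 0.05 s, during which the arm holds its last target. There are 200 camera calls.

## Working session

There is one attempt and no reset: what is moved stays moved. The work goes in short steps, Python scripts to look and compute and a tool call to move; the robot and the scene stay as the last step left them, time stands still between calls to the robot, and variables do not carry over. Pictures are saved under pics/ and viewed, at most 12 in all, crops included, and the job is handed in when it is done.

Besides the shell and the picture viewer there is one more tool, called after "Call:" by a JSON object that holds its "fn" and its "kwargs". play_rows: Moves the arm, as the interface text tells. Its arguments: {"type":"object","properties":{"increments":{"type":"array","items":{"type":"array"}},"force":{"type":"number"}},"required":["increments"]}

```bash
mkdir -p pics; cat > h.py <<'E'
from bench import *
import numpy as np, cv2
def W(p,x): 
    T=np.array(p["world_from_camera"]); return (T@np.append(x,1))[:3]
def px(p,w):
    T=np.linalg.inv(np.array(p["world_from_camera"])); c=(T@np.append(w,1))[:3]; s=c[:2]/c[2]; s=s*(1+p["k1"]*(s@s)); K=np.array(p["intrinsics"]); return (K[:2,:2]@s+K[:2,2]).round()
def save(p,n): cv2.imwrite("pics/"+n,cv2.cvtColor(p["color"],cv2.COLOR_RGB2BGR))
def rep(p,names,f=pinpoint):
    for q in names:
        for d in f(q,p)[:4]:
            w=W(p,d["xyz"]); print(q,round(d["p"],2),w.round(),px(p,w))
E
python3 - <<'E'
from h import *
s=sense(); print(s["time"],s["tool_pos"],s["tcp_rot"],s["finger_gap"])
N=["tray_floor","bit_box_center","blue_reel_center","flux_bottle_center","white_bottle_center","white_reel_center","side_cutters_center","station_top"]
for c in ["scene","top"]:
    p=snapshot(c); save(p,c+"0.png"); print(c,np.array(p["world_from_camera"]).round(2).tolist()); rep(p,N)
E
```

```text
0.0 [ 202.10327222 -564.30886797  203.35317502] [-1.79894809e+02 -8.30609693e-03  1.96966150e+01] 85.24263750790502
scene [[-0.78, -0.38, 0.49, -50.61], [-0.62, 0.45, -0.64, 651.03], [0.02, -0.81, -0.58, 777.18], [0.0, 0.0, 0.0, 1.0]]
tray_floor 0.85 [481. 221.   0.] [242. 312.]
bit_box_center 0.72 [ 403. -298.    8.] [392. 216.]
bit_box_center 0.29 [484. 221.   0.] [241. 312.]
blue_reel_center 0.5 [ 342. -212.   11.] [395. 239.]
blue_reel_center 0.47 [ 442. -419.   11.] [401. 193.]
flux_bottle_center 0.86 [413. -95.  33.] [349. 244.]
flux_bottle_center 0.51 [ 419. -187.   27.] [367. 227.]
white_bottle_center 0.74 [ 552. -197.   25.] [329. 208.]
white_reel_center 0.53 [ 572. -311.   13.] [347. 192.]
side_cutters_center 0.66 [431.  41.   3.] [310. 278.]
station_top 0.93 [586.  -7. 180.] [274. 186.]
top [[-0.01, -0.98, 0.18, 220.2], [-1.0, 0.01, 0.02, -91.5], [-0.02, -0.18, -0.98, 1518.38], [0.0, 0.0, 0.0, 1.0]]
tray_floor 0.69 [ 396. -297.   13.] [396. 230.]
tray_floor 0.68 [481. 218.   0.] [222. 204.]
bit_box_center 0.94 [ 397. -302.   12.] [397. 230.]
blue_reel_center 0.71 [ 336. -214.   12.] [368. 251.]
flux_bottle_center 0.61 [ 420. -190.   36.] [360. 221.]
flux_bottle_center 0.52 [405. -98.  32.] [328. 227.]
flux_bottle_center 0.19 [584.  -7. 176.] [293. 154.]
white_bottle_center 0.68 [ 546. -203.   30.] [363. 179.]
white_bottle_center 0.45 [ 394. -301.   12.] [397. 231.]
white_reel_center 0.74 [ 569. -311.   18.] [399. 172.]
side_cutters_center 0.47 [425.  39.   2.] [282. 222.]
station_top 0.59 [582.  -9. 178.] [294. 155.]
```

```bash
python3 - <<'E'
import cv2,numpy as np
a=cv2.imread("pics/scene0.png")[150:360,180:480]; b=cv2.imread("pics/top0.png")[130:280,180:480]
cv2.imwrite("pics/m.png",cv2.resize(np.vstack([a,b]),None,fx=1.66,fy=1.66,interpolation=cv2.INTER_CUBIC))
E
```

```text
(no output)
```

View pics/m.png

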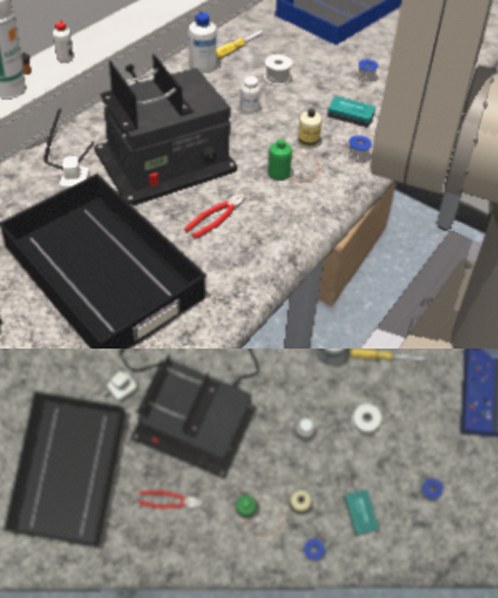

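The cream flux bottle is at scene pixel (367,227), next to its green look-alike at (349,244). There are two blue reels in the scene view: a near one at (395,239), about 400 mm from the base, and a far one at (401,193), about 609 mm. I'm taking the far reel and the cream bottle. The teal box is at (392,216), and the tray's label end points towards the robot. Next I'll get the yaws.

```bash
cat >> h.py <<'E'
def ray(p,uv,z):
    K=np.array(p["intrinsics"]);T=np.array(p["world_from_camera"])
    d=np.array([p["k1"],0,0,0,0])
    s0=np.linalg.inv(K[:2,:2])@(np.array(uv,float)-K[:2,2]); s=s0.copy()
    for _ in range(10): s=s0/(1+p["k1"]*(s@s))
    v=T[:3,:3]@np.append(s,1); o=T[:3,3]; return o+v*(z-o[2])/v[2]
def rect(p,q,z,near):
    for d in regions_of(q,p)[:3]:
        m=d["mask"].astype(np.uint8); v,u=np.nonzero(m)
        P=np.array([ray(p,(a,b),z)[:2] for a,b in zip(u,v)],np.float32)
        if np.hypot(*(P.mean(0)-near))>60: continue
        (c,wh,a)=cv2.minAreaRect(P); print(q,round(d["p"],2),np.round(c),np.round(wh),"long axis yaw",round(a if wh[0]>wh[1] else a+90,1))
E
python3 - <<'E'
from h import *
p=snapshot("top"); rect(p,"bit_box",20,(398,-301)); rect(p,"tray_floor",47,(481,219))
print([ray(p,(180+a/1.66,130+(b-348.6)/1.66),47).round() for a,b in [(38,395),(125,405),(100,545),(8,525)]], ray(p,(440,214),15).round())
E
```

```text
bit_box 0.74 [ 403. -302.] [79. 49.] long axis yaw 16.6
tray_floor 0.9 [480. 216.] [170. 259.] long axis yaw 169.8
[array([611., 268.,  47.]), array([591., 113.,  47.]), array([344., 152.,  47.]), array([380., 312.,  47.])] [ 441. -427.   15.]
```

Call:
{"fn": "play_rows", "kwargs": {"increments": [[1,[22,-13,-5],0],[1,[22,-13,-5],0],[1,[22,-13,-5],0],[1,[22,-13,-5],0],[1,[22,-13,-5],0],[1,[22,-13,-5],0],[1,[22,-13,-5],0],[1,[22,-13,-5],0],[1,[22,-13,-5],0],[1,[22,-13,-5],0],[1,[22,-13,-5],0],[1,[22,-13,-5],0]], "force": 40}}

```text
time: 2.05
tool_pos: [398.9, -328.0, 264.8]
tcp_rot: [180.0, -0.0, 19.7]
ft_force: [-0.2, -0.9, 0.8]
finger_gap: 85.0
grip_force: 0.0
```

```bash
cat >> h.py <<'E'
def go(x,y,z):
    s=sense(); t=np.array(s["tool_pos"]); a=np.radians(s["tcp_rot"][2]); d=np.array([x,y,z])-t
    print("t",round(s["time"],2),"tcp",t.round(1),"rpy",np.round(s["tcp_rot"],1),"gap",round(s["finger_gap"],1),"-> tool",np.round([d[0]*np.cos(a)+d[1]*np.sin(a),d[0]*np.sin(a)-d[1]*np.cos(a),-d[2]],1))
E
python3 - <<'E'
from h import *
p=snapshot("wrist"); save(p,"w1.png")
rep(p,["bit_box_center","blue_reel_center","flux_bottle_center"]); rect(p,"bit_box",20,(398,-301)); go(400,-301,100)
E
```

```text
bit_box_center 0.73 [ 405. -302.   13.] [301. 147.]
blue_reel_center 0.97 [ 335. -211.   13.] [220. 173.]
blue_reel_center 0.61 [ 445. -425.   11.] [399. 150.]
flux_bottle_center 0.92 [ 423. -195.   35.] [219. 106.]
flux_bottle_center 0.89 [419. -98.  31.] [142.  82.]
bit_box 0.59 [ 406. -301.] [77. 43.] long axis yaw 15.0
t 2.3 tcp [ 398.  -329.2  264.3] rpy [180.    0.   19.7] gap 85.6 -> tool [ 11.4 -25.9 164.3]
```

View pics/w1.png

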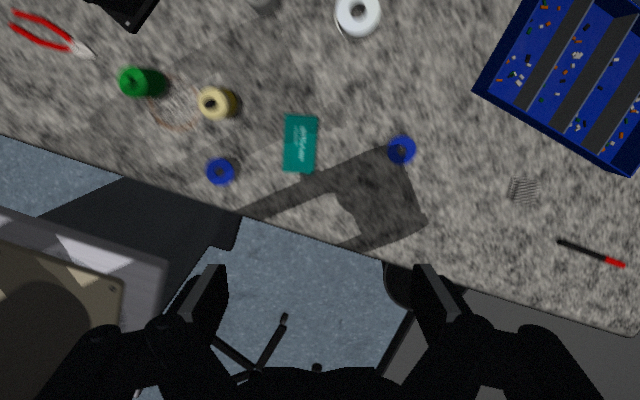

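The picture confirms the far reel, alone at (401,150), and the near reel at (220,172). The teal box is at (301,147), with the cream bottle at (217,102) and the green one at (140,82). I'm picking the box first.

Call:
{"fn": "play_rows", "kwargs": {"increments": [[1,[8,-12,25],0],[1,[7.5,-12,25],0],[1,[0,0,32],0.073],[1,[0,0,32],0],[1,[0,0,32],0],[1,[0,0,32],0],[1,[0,0,32],0],[1,[0,0,25],0],[1,[0,0,15],0],[1,[0,0,12],0],[1,[0,0,0],0]]}}

```text
time: 3.22
tool_pos: [402.3, -300.3, -0.7]
tcp_rot: [-179.8, 0.2, 15.4]
ft_force: [0.4, 0.2, 0.3]
finger_gap: 85.6
grip_force: 0.0
```

```bash
python3 - <<'E'
from h import *
go(404.5,-301,2)
E
```

```text
t 3.22 tcp [ 402.3 -300.3   -0.7] rpy [-179.8    0.2   15.4] gap 85.6 -> tool [ 2.   1.3 -2.7]
```

Call:
{"fn": "play_rows", "kwargs": {"increments": [[0.6,[0,1,-3],0],[-0.5,[0,0,0],0],[-0.5,[0,0,0],0],[-0.5,[0,0,0],0],[-0.5,[0,0,0],0],[-0.5,[0,0,0],0],[-0.5,[0,0,0],0],[-0.5,[0,0,0],0],[-0.5,[0,0,0],0]]}}

```text
time: 3.97
tool_pos: [405.0, -302.1, 5.4]
tcp_rot: [-180.0, 0.0, 15.5]
ft_force: [0.2, -0.4, -0.8]
finger_gap: 21.2
grip_force: 0.0
```

```bash
python3 - <<'E'
from h import *
p=snapshot("wrist"); save(p,"w2.png"); s=sense(); print(s["tool_pos"],s["finger_gap"],s["joint_pos"],s["ft_force"])
rep(snapshot("scene"),["bit_box_center"]);rep(snapshot("top"),["bit_box_center"])
E
```

```text
[ 404.95983067 -302.10077344    5.33903482] 21.069764066862646 [-4.25400313e+01  4.17064706e+00  1.10766482e+02  9.72668252e-04
  6.50702301e+01  3.19412267e+01] [-0.21813512 -0.3650653   0.52300697]
bit_box_center 0.63 [ 402. -297.    7.] [392. 217.]
bit_box_center 0.5 [ 395. -301.   13.] [397. 230.]
```

View pics/w2.png

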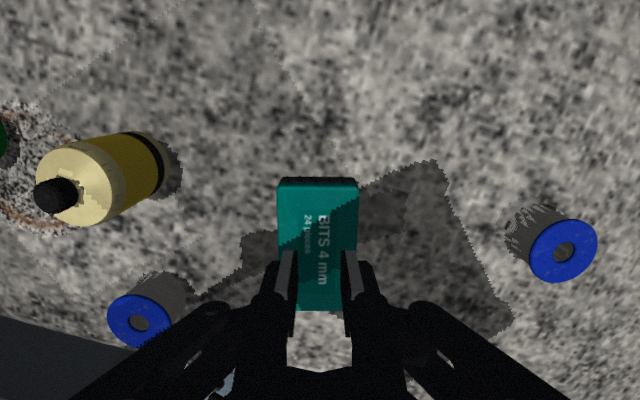

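```bash
python3 - <<'E'
from h import *
p=snapshot("wrist"); K=np.array(p["intrinsics"]);print(K.round(1).tolist(),p["k1"])
print("box top end px->world z20",[ray(p,u,20).round(1) for u in [(278,187),(358,187),(293,310),(320,250)]])
print("tcp px",px(p,(405,-302.1,5.4)),[px(p,(405,-302.1,z)) for z in (15,25,35)])
a=np.radians(15.5);y=np.array([np.sin(a),-np.cos(a),0])
for z in (5,15,25,35): print(z,[px(p,np.array([405,-302.1,z])+k*y) for k in(-10.5,10.5)])
rep(p,["bit_box_center"]); rect(p,"bit_box",20,(398,-301))
E
```

```text
[[323.8, 0.0, 318.8], [0.0, 323.8, 201.1], [0.0, 0.0, 1.0]] -0.05748182221894132
box top end px->world z20 [array([ 436.2, -273.9,   20. ]), array([ 446.9, -312.4,   20. ]), array([ 366.9, -298.9,   20. ]), array([ 408.2, -303.5,   20. ])]
tcp px [316. 242.] [array([316., 250.]), array([316., 259.]), array([316., 269.])]
5 [array([298., 242.]), array([334., 242.])]
15 [array([297., 250.]), array([335., 250.])]
25 [array([296., 259.]), array([336., 259.])]
35 [array([294., 269.]), array([337., 269.])]
bit_box_center 0.69 [ 403. -303.   11.] [317. 250.]
bit_box 0.85 [ 409. -302.] [79. 42.] long axis yaw 15.5
```

The tips sit at about row 252, on top of the lid at z of about 18. They are that much higher than the TCP because the pads stay back while open. I'll lift, open, and go about 12 mm lower.

Call:
{"fn": "play_rows", "kwargs": {"increments": [[1,[0,0,-15],0],[1,[0,0,-15],0],[1,[0,0,0],0],[1,[0,0,0],0],[1,[0,0,0],0],[1,[0,0,0],0],[1,[0,0,12],0],[1,[0,0,12],0],[1,[0,0,9],0],[1,[0,0,5],0],[1,[0,0,3],0],[1,[0,0,0],0]]}}

```text
time: 5.37
tool_pos: [404.2, -301.4, -7.0]
tcp_rot: [-179.9, 0.1, 15.5]
ft_force: [-0.3, -0.4, -0.4]
finger_gap: 85.4
grip_force: 0.0
```

Call:
{"fn": "play_rows", "kwargs": {"increments": [[-0.4,[0,0,0],0],[-0.4,[0,0,0],0],[-0.4,[0,0,0],0],[-0.4,[0,0,0],0],[-0.4,[0,0,0],0],[-0.4,[0,0,0],0],[-0.4,[0,0,0],0],[-0.4,[0,0,0],0]]}}

```text
time: 6.03
tool_pos: [405.0, -302.2, -5.5]
tcp_rot: [180.0, -0.0, 15.5]
ft_force: [0.8, 0.1, -0.4]
finger_gap: 25.9
grip_force: 0.0
```

```bash
python3 - <<'E'
from h import *
p=snapshot("wrist"); q=snapshot("scene")["color"]
a=cv2.resize(p["color"][140:400,200:440],None,fx=2,fy=2); b=cv2.resize(q[170:250,340:440],(480,384),interpolation=cv2.INTER_CUBIC)
b=np.vstack([b,np.zeros((136,480,3),np.uint8)])
cv2.imwrite("pics/w3.png",cv2.cvtColor(cv2.resize(np.hstack([a,b])[:, :],(800,433)),cv2.COLOR_RGB2BGR)); print(np.array(p["world_from_camera"]).round(2).tolist())
E
```

```text
[[0.27, -0.91, -0.31, 485.13], [-0.96, -0.25, -0.09, -281.56], [-0.0, 0.32, -0.95, 164.18], [0.0, 0.0, 0.0, 1.0]]
```

View pics/w3.png

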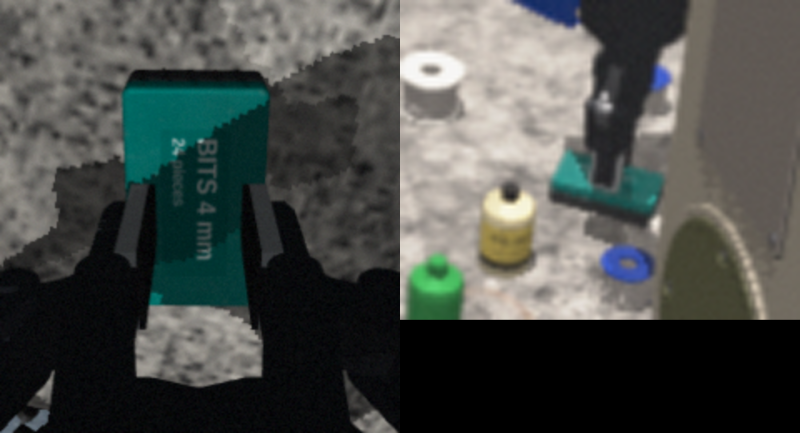

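The tips still appear above the lid, so the fingertips sit well above the reported TCP. I'll open to about 58 mm and step down, watching the force.

Call:
{"fn": "play_rows", "kwargs": {"increments": [[-0.4,[0,0,-15],0],[0.35,[0,0,-15],0],[0.35,[0,0,0],0],[0.35,[0,0,0],0],[0.35,[0,0,0],0],[0.35,[0,0,0],0],[0.35,[0,0,12],0],[0.35,[0,0,12],0],[0.35,[0,0,6],0],[0.35,[0,0,3],0],[0.35,[0,0,2],0],[0.35,[0,0,0],0]]}}

```text
time: 7.13
tool_pos: [404.5, -301.8, -11.5]
tcp_rot: [-179.9, 0.0, 15.5]
ft_force: [0.4, 0.1, 0.9]
finger_gap: 57.3
grip_force: 0.0
```

Call:
{"fn": "play_rows", "kwargs": {"increments": [[0.35,[0,0,2],0],[0.35,[0,0,2],0],[0.35,[0,0,0],0]]}}

```text
time: 7.38
tool_pos: [405.1, -302.3, -14.6]
tcp_rot: [180.0, -0.0, 15.5]
ft_force: [-0.1, -0.4, 0.2]
finger_gap: 57.8
grip_force: 0.0
```

```bash
python3 - <<'E'
from h import *
go(405,-302,-15); print(sense()["ft_force"])
p=snapshot("wrist"); a=cv2.resize(p["color"][140:400,160:480],None,fx=2,fy=2)
cv2.imwrite("pics/w4.png",cv2.cvtColor(a,cv2.COLOR_RGB2BGR))
E
```

```text
t 7.38 tcp [ 405.1 -302.3  -14.6] rpy [180.   -0.   15.5] gap 57.8 -> tool [-0.  -0.3  0.4]
[-0.05156019 -0.35208481  0.18875519]
```

View pics/w4.png

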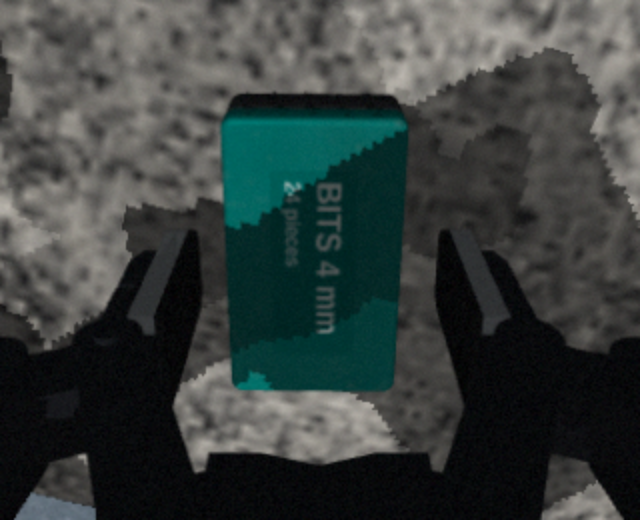

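The box is centred between the fingers, with tips at columns 200 and 437, and there is no contact. By image scale the tips are at z of about 17. Going lower in steps.

Call:
{"fn": "play_rows", "kwargs": {"increments": [[0.35,[0,0,2],0],[0.35,[0,0,2],0],[0.35,[0,0,2],0],[0.35,[0,0,0],0]]}}

```text
time: 7.77
tool_pos: [404.7, -301.9, -21.1]
tcp_rot: [-180.0, 0.0, 15.5]
ft_force: [0.2, 0.8, 0.5]
finger_gap: 57.5
grip_force: 0.0
```

Call:
{"fn": "play_rows", "kwargs": {"increments": [[-0.3,[0,0,0],0],[-0.3,[0,0,0],0],[-0.3,[0,0,0],0],[-0.3,[0,0,0],0],[-0.3,[0,0,0],0]]}}

```text
time: 8.18
tool_pos: [405.1, -302.2, -20.5]
tcp_rot: [180.0, -0.0, 15.5]
ft_force: [-0.1, -1.3, 0.5]
finger_gap: 41.0
grip_force: 41.6
```

Call:
{"fn": "play_rows", "kwargs": {"increments": [[-0.3,[0,0,-10],0],[-0.3,[0,0,-25],0],[-0.3,[0,0,-35],0],[-0.3,[0,0,-35],0],[-0.3,[0,0,-35],0],[-0.3,[0,0,-35],0],[-0.3,[0,0,-35],0],[-0.3,[0,0,-30],0],[-0.3,[5,-20,0],0],[-0.3,[10,-30,0],0],[-0.3,[10,-35,0],0],[-0.3,[10,-35,0],0]], "force": 60}}

```text
time: 9.18
tool_pos: [406.1, -176.1, 220.0]
tcp_rot: [180.0, -0.0, 15.4]
ft_force: [0.9, 0.4, 0.2]
finger_gap: 40.6
grip_force: 62.5
```

Call:
{"fn": "play_rows", "kwargs": {"increments": [[-0.3,[10,-35,0],0],[-0.3,[10,-35,0],0],[-0.3,[10,-35,0],0],[-0.3,[10,-35,0],0],[-0.3,[10,-35,0],0],[-0.3,[10,-35,0],0],[-0.3,[10,-35,0],0],[-0.3,[10,-35,0],0],[-0.3,[10,-35,0],0],[-0.3,[10,-35,0],0],[-0.3,[10,-30,0],0],[-0.3,[3,-10,0],0]]}}

```text
time: 10.18
tool_pos: [410.3, 232.5, 219.8]
tcp_rot: [-179.9, -0.0, 15.7]
ft_force: [0.3, -0.3, -0.8]
finger_gap: 40.8
grip_force: 62.4
```

Call:
{"fn": "play_rows", "kwargs": {"increments": [[-0.3,[0,0,0],0.11],[-0.3,[0,0,0],0.11],[-0.3,[0,0,0],0.11],[-0.3,[0,0,0],0.11],[-0.3,[0,0,20],0],[-0.3,[0,0,20],0],[-0.3,[0,0,0],0]]}}

```text
time: 10.77
tool_pos: [408.9, 227.4, 175.8]
tcp_rot: [179.8, 0.3, -9.7]
ft_force: [-0.5, -0.5, -1.9]
finger_gap: 40.3
grip_force: 62.4
```

```bash
python3 - <<'E'
from h import *
go(411,229,-12); s=sense();print(s["grip_force"],s["finger_gap"])
p=snapshot("wrist"); save(p,"w5.png"); rep(p,["tray_floor","bit_box_center"]); rect(p,"tray_floor",47,(481,219))
E
```

```text
t 10.77 tcp [408.9 227.4 175.8] rpy [179.8   0.3  -9.7] gap 40.3 -> tool [  1.8  -1.9 187.8]
62.40225434303284 40.32363576449883
tray_floor 0.77 [488. 223.   2.] [308.  96.]
tray_floor 0.58 [463. 222.] [164. 206.] long axis yaw 170.0
```

View pics/w5.png

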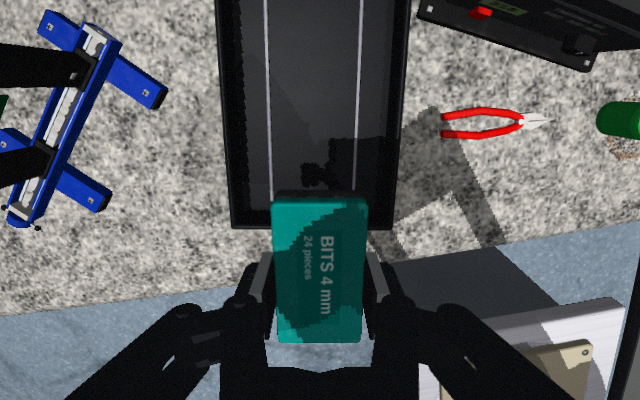

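The box hangs level with its lid up and in line with the tray; the tray's near edge runs along row 229, columns 232 to 391. I'm lowering it inside with a 6 mm shift along the tray.

Call:
{"fn": "play_rows", "kwargs": {"increments": [[-0.3,[3,-1.5,20],0],[-0.3,[3,-1.5,30],0],[-0.3,[0,0,30],0],[-0.3,[0,0,30],0],[-0.3,[0,0,30],0],[-0.3,[0,0,25],0],[-0.3,[0,0,15],0],[-0.3,[0,0,7],0],[-0.3,[0,0,4],0],[-0.3,[0,0,0],0]]}}

```text
time: 11.8
tool_pos: [418.3, 231.0, -10.9]
tcp_rot: [-180.0, -0.0, -9.7]
ft_force: [0.2, -0.5, -0.5]
finger_gap: 40.1
grip_force: 62.5
```

```bash
python3 - <<'E'
from h import *
go(415,226,-16); print(sense()["ft_force"])
E
```

```text
t 11.8 tcp [418.3 231.  -10.9] rpy [-180.    -0.    -9.7] gap 40.1 -> tool [-2.4  5.5  5.1]
[ 0.20478203 -0.49722277 -0.5253637 ]
```

Call:
{"fn": "play_rows", "kwargs": {"increments": [[-0.3,[0,3,3],0],[-0.3,[0,0,1.5],0],[-0.3,[0,0,0],0],[0.3,[0,0,0],0],[0.3,[0,0,0],0],[0.3,[0,0,0],0],[0.3,[0,0,-5],0],[0.3,[0,0,-20],0],[0.3,[0,0,-35],0],[0.3,[0,0,-40],0],[0.3,[0,0,-40],0],[0.3,[0,0,-40],0]]}}

```text
time: 12.8
tool_pos: [416.6, 227.7, 166.1]
tcp_rot: [-180.0, -0.0, -9.7]
ft_force: [0.6, 0.2, -0.3]
finger_gap: 55.6
grip_force: 0.0
```

```bash
python3 - <<'E'
from h import *
go(420,-192,200); rep(snapshot("top"),["bit_box_center"]); rep(snapshot("wrist"),["bit_box_center"])
E
```

```text
t 12.8 tcp [416.6 227.7 166.1] rpy [-180.    -0.    -9.7] gap 55.6 -> tool [ 74.  413.1 -33.9]
bit_box_center 0.69 [410. 228.  16.] [217. 227.]
bit_box_center 0.21 [424.  38.   3.] [282. 222.]
bit_box_center 0.84 [418. 224.  15.] [324. 180.]
```

Call:
{"fn": "play_rows", "kwargs": {"increments": [[0.35,[3,15,-25],0],[0.35,[6,35,-15],0],[0.35,[6,35,0],0],[0.35,[6,35,0],0],[0.35,[6,35,0],0],[0.35,[6,35,0],0],[0.35,[6,35,0],0],[0.35,[6,35,0],0],[0.35,[6,35,0],0],[0.35,[6,35,0],0],[0.35,[6,35,0],0],[0.35,[6,35,0],0]]}}

```text
time: 14.0
tool_pos: [416.3, -179.3, 201.8]
tcp_rot: [-179.9, 0.2, -9.7]
ft_force: [0.4, -0.5, -0.1]
finger_gap: 57.7
grip_force: 0.0
```

Call:
{"fn": "play_rows", "kwargs": {"increments": [[0.35,[5,30,0],0],[0.35,[1,18,15],0],[0.35,[0,0,20],0],[0.35,[0,0,0],0],[0.35,[0,0,0],0]]}}

```text
time: 14.42
tool_pos: [413.7, -225.2, 166.2]
tcp_rot: [-179.8, 0.3, -9.7]
ft_force: [-0.1, 0.4, 0.3]
finger_gap: 57.7
grip_force: 0.0
```

```bash
python3 - <<'E'
from h import *
p=snapshot("wrist"); save(p,"w6.png"); go(421,-192,5)
rep(p,["flux_bottle_center"])
for d in regions_of("flux_bottle",p)[:3]:
    v,u=np.nonzero(d["mask"]); print(d["p"],u.min(),u.max(),v.min(),v.max())
E
```

```text
t 14.47 tcp [ 414.8 -225.4  167.8] rpy [-179.9    0.2   -9.7] gap 57.5 -> tool [  0.5 -34.  162.8]
flux_bottle_center 0.74 [418. -98.  31.] [191. 198.]
flux_bottle_center 0.64 [ 424. -195.   35.] [285. 178.]
flux_bottle_center 0.2 [430.  36.   2.] [ 86. 199.]
0.86 168 219 176 221
0.64 264 303 154 199
```

View pics/w6.png

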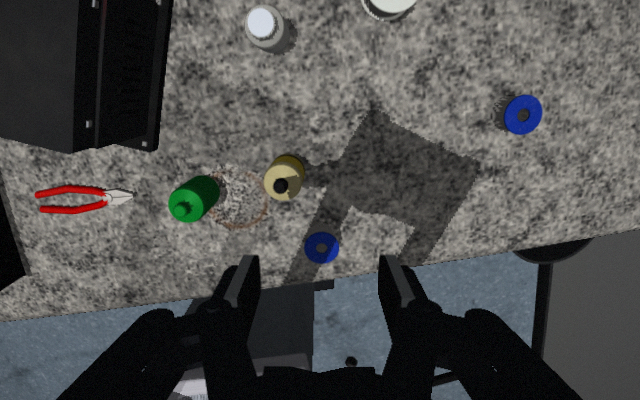

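The cream bottle is at (285,178), the green one at (192,198) and the near blue reel at (321,247). I moved past the bottle in y, so I'll shift back 33 mm and then descend.

Call:
{"fn": "play_rows", "kwargs": {"increments": [[0.35,[1,-16,0],0],[0.35,[1,-17,0],0],[0.35,[0,0,20],0],[0.35,[0,0,30],0],[0.35,[0,0,0],0],[0.35,[0,0,0],0]]}}

```text
time: 15.07
tool_pos: [422.4, -193.1, 118.6]
tcp_rot: [-179.9, 0.1, -9.6]
ft_force: [-0.2, 0.8, 0.9]
finger_gap: 57.8
grip_force: 0.0
```

```bash
python3 - <<'E'
from h import *
p=snapshot("wrist"); save(p,"w7.png"); go(422,-193,-2)
rep(p,["flux_bottle_center"])
E
```

```text
t 15.12 tcp [ 423.4 -193.9  120. ] rpy [180.   -0.   -9.7] gap 57.7 -> tool [ -1.5  -0.7 122. ]
flux_bottle_center 0.86 [416. -97.  30.] [210. 221.]
flux_bottle_center 0.63 [ 425. -196.   33.] [320. 194.]
```

View pics/w7.png

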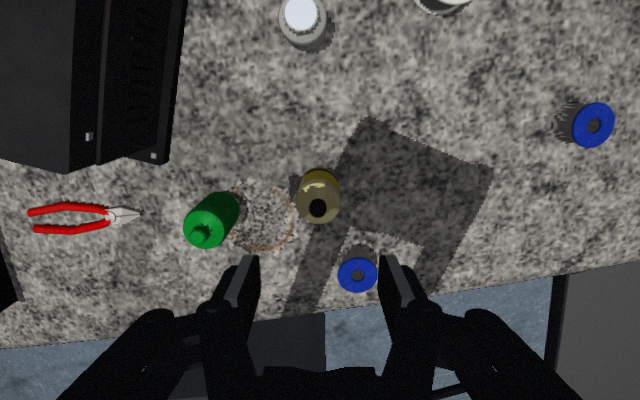

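The bottle is centred between the fingers at column 318, so I'm descending.

Call:
{"fn": "play_rows", "kwargs": {"increments": [[0.35,[0,0,20],0],[0.35,[0,0,30],0],[0.35,[0,0,30],0],[0.35,[0,0,20],0],[0.35,[0,0,14],0],[0.35,[0,0,8],0],[0.35,[0,0,0],0],[-0.5,[0,0,0],0],[-0.5,[0,0,0],0],[-0.5,[0,0,0],0],[-0.5,[0,0,0],0],[-0.5,[0,0,0],0]], "force": 40}}

```text
time: 16.17
tool_pos: [424.7, -195.1, -1.0]
tcp_rot: [179.9, -0.2, -9.7]
ft_force: [-1.2, 1.2, 6.9]
finger_gap: 34.5
grip_force: 39.9
```

Call:
{"fn": "play_rows", "kwargs": {"increments": [[-0.5,[0,0,-10],0],[-0.5,[0,0,-25],0],[-0.5,[0,0,-35],0],[-0.5,[0,0,-35],0],[-0.5,[0,0,-35],0],[-0.5,[0,0,-35],0],[-0.5,[0,0,-30],0],[-0.5,[0,0,-25],0],[-0.5,[-3,-17,0],0],[-0.5,[-5,-29,0],0],[-0.5,[-5,-29,0],0],[-0.5,[-5,-29,0],0]]}}

```text
time: 17.17
tool_pos: [422.7, -87.8, 228.4]
tcp_rot: [180.0, -0.1, -9.8]
ft_force: [1.0, 0.7, -0.4]
finger_gap: 34.7
grip_force: 40.0
```

Call:
{"fn": "play_rows", "kwargs": {"increments": [[-0.5,[-5,-29,0],0],[-0.5,[-5,-29,0],0],[-0.5,[-5,-29,0],0],[-0.5,[-5,-29,0],0],[-0.5,[-5,-29,0],0],[-0.5,[-5,-29,0],0],[-0.5,[-5,-29,0],0],[-0.5,[-5,-29,0],0],[-0.5,[-5,-29,0],0],[-0.5,[-4,-29,0],0],[-0.5,[20,-13,0],0],[-0.5,[25,-8,0],0]]}}

```text
time: 18.17
tool_pos: [470.8, 221.3, 228.5]
tcp_rot: [-179.9, -0.1, -9.5]
ft_force: [0.0, 0.2, 0.5]
finger_gap: 34.5
grip_force: 40.0
```

Call:
{"fn": "play_rows", "kwargs": {"increments": [[-0.5,[20,-5,0],0],[-0.5,[10,-2,0],0],[-0.5,[0,0,20],0],[-0.5,[0,0,30],0],[-0.5,[0,0,30],0],[-0.5,[0,0,20],0],[-0.5,[0,0,10],0],[-0.5,[0,0,0],0]]}}

```text
time: 18.83
tool_pos: [500.3, 219.8, 114.9]
tcp_rot: [179.9, 0.2, -9.7]
ft_force: [-0.2, 0.3, -0.1]
finger_gap: 34.7
grip_force: 40.0
```

```bash
python3 - <<'E'
from h import *
go(502,216,4.5); s=sense();print(s["grip_force"],s["ft_force"])
p=snapshot("wrist"); save(p,"w8.png"); rep(p,["flux_bottle_center","tray_floor","bit_box_center"])
E
```

```text
t 18.83 tcp [500.3 219.8 114.9] rpy [179.9   0.2  -9.7] gap 34.7 -> tool [  2.3   3.5 110.4]
39.96633561284398 [-0.15753933  0.29094535 -0.11399849]
flux_bottle_center 0.81 [497. 219. 152.] [319. 285.]
tray_floor 0.76 [486. 220.   1.] [319. 202.]
```

View pics/w8.png

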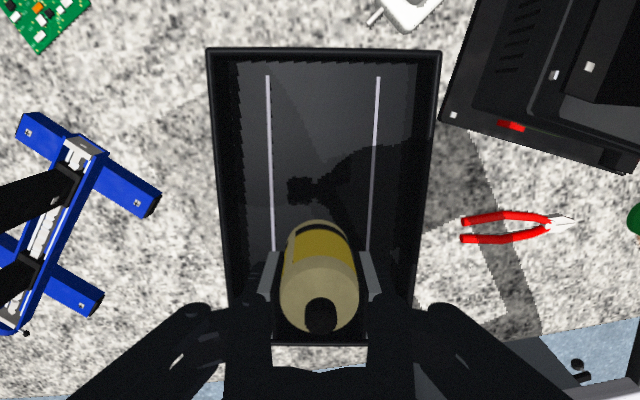

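The bottle is held upright, and the tray is free beyond it.

Call:
{"fn": "play_rows", "kwargs": {"increments": [[-0.5,[2,2,15],0],[-0.5,[0,0,25],0],[-0.5,[0,0,25],0],[-0.5,[0,0,20],0],[-0.5,[0,0,12],0],[-0.5,[0,0,8],0],[-0.5,[0,0,4],0],[-0.5,[0,0,0],0],[-0.5,[0,0,0],0]]}}

```text
time: 19.78
tool_pos: [504.7, 218.4, 9.2]
tcp_rot: [-180.0, -0.1, -9.7]
ft_force: [-0.4, 0.5, -1.4]
finger_gap: 34.1
grip_force: 40.0
```

Call:
{"fn": "play_rows", "kwargs": {"increments": [[-0.5,[0,0,3],0],[-0.5,[0,0,2],0],[-0.5,[0,0,1],0],[-0.5,[0,0,0],0]]}}

```text
time: 20.12
tool_pos: [504.5, 218.4, 3.1]
tcp_rot: [-180.0, -0.1, -9.7]
ft_force: [-2.3, 0.4, 5.1]
finger_gap: 34.3
grip_force: 40.4
```

Call:
{"fn": "play_rows", "kwargs": {"increments": [[0.25,[0,0,0],0],[0.25,[0,0,0],0],[0.25,[0,0,-2],0],[0.25,[0,0,-15],0],[0.25,[0,0,-30],0],[0.25,[0,0,-35],0],[0.35,[0,0,-35],0],[0.35,[0,0,-35],0],[0.35,[0,0,-35],0],[0.35,[0,0,-35],0],[0.35,[-25,4,0],0],[0.35,[-30,5,0],0]]}}

```text
time: 21.12
tool_pos: [450.1, 218.9, 227.4]
tcp_rot: [-179.8, -0.3, -9.8]
ft_force: [-1.0, 0.6, 0.7]
finger_gap: 57.8
grip_force: 0.0
```

Call:
{"fn": "play_rows", "kwargs": {"increments": [[0.35,[-24,20,0],0],[0.35,[6,35,0],0],[0.35,[6,35,0],0],[0.35,[6,35,0],0],[0.35,[6,35,0],0],[0.35,[6,35,0],0],[0.35,[6,35,0],0],[0.35,[6,35,0],0],[0.35,[6,35,0],0],[0.35,[6,35,0],0],[0.35,[6,35,0],0],[0.35,[6,35,0],0]]}}

```text
time: 22.12
tool_pos: [420.8, -189.6, 224.1]
tcp_rot: [180.0, -0.0, -9.7]
ft_force: [0.6, 0.9, 0.2]
finger_gap: 57.5
grip_force: 0.0
```

Call:
{"fn": "play_rows", "kwargs": {"increments": [[0.35,[6,35,0],0],[0.35,[6,35,0],0],[0.35,[6,35,0],0],[0.35,[6,35,0],0],[0.35,[6,35,0],0],[0.35,[6,25,20],0],[0.35,[5,0,35],0],[0.35,[0,0,20],0],[0.35,[0,0,0],0]]}}

```text
time: 22.87
tool_pos: [425.1, -389.6, 142.6]
tcp_rot: [-179.7, 0.4, -9.7]
ft_force: [-1.2, 0.3, -0.8]
finger_gap: 57.4
grip_force: 0.0
```

```bash
python3 - <<'E'
from h import *
p=snapshot("wrist"); go(444,-424,-16)
rep(p,["blue_reel_center"])
rep(snapshot("top"),["flux_bottle_center","white_bottle_center","white_reel_center"])
E
```

```text
t 22.92 tcp [ 426.1 -390.2  145.7] rpy [-179.8    0.3   -9.7] gap 57.7 -> tool [ 23.3  30.3 161.7]
blue_reel_center 0.85 [ 340. -213.   14.] [172. 283.]
blue_reel_center 0.6 [ 443. -424.   13.] [351. 158.]
flux_bottle_center 0.49 [408. -98.  32.] [328. 226.]
flux_bottle_center 0.43 [494. 220.  40.] [219. 197.]
white_bottle_center 0.57 [ 545. -204.   35.] [363. 179.]
white_reel_center 0.7 [ 566. -311.   18.] [399. 173.]
white_reel_center 0.39 [414. 225.  16.] [218. 226.]
```

Call:
{"fn": "play_rows", "kwargs": {"increments": [[0.35,[12,15,10],0],[0.35,[11,15,20],0],[0.35,[0,0,30],0],[0.35,[0,0,30],0],[0.35,[0,0,20],0],[0.35,[0,0,0],0]]}}

```text
time: 23.67
tool_pos: [443.5, -422.8, 34.7]
tcp_rot: [-179.8, 0.3, -9.7]
ft_force: [-0.1, 1.9, -1.1]
finger_gap: 57.7
grip_force: 0.0
```

```bash
python3 - <<'E'
from h import *
p=snapshot("wrist"); save(p,"w9.png"); go(444,-424,-18)
rep(p,["blue_reel_center"])
E
```

```text
t 23.72 tcp [ 444.6 -424.    37.5] rpy [-179.9    0.2   -9.7] gap 57.7 -> tool [-0.6  0.1 55.5]
blue_reel_center 0.95 [ 443. -426.   18.] [322. 231.]
blue_reel_center 0.88 [ 341. -212.   11.] [ 88. 377.]
```

View pics/w9.png

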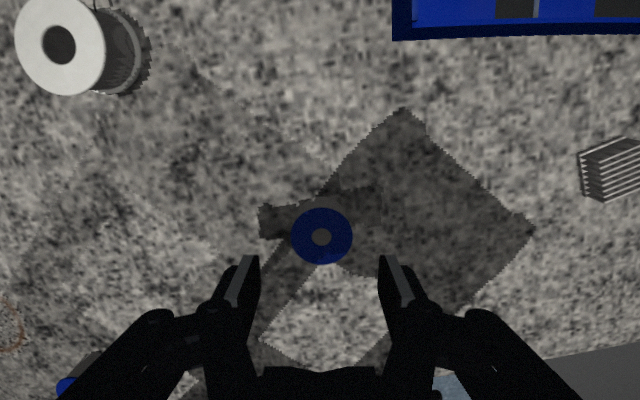

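The far reel is centred between the fingers at (321,236), so I'm going down to grip it.

Call:
{"fn": "play_rows", "kwargs": {"increments": [[0.35,[0,0,15],0],[0.35,[0,0,15],0],[0.35,[0,0,12],0],[0.35,[0,0,8],0],[0.35,[0,0,5],0],[0.35,[0,0,0],0],[-0.6,[0,0,0],0],[-0.6,[0,0,0],0],[-0.6,[0,0,0],0],[-0.6,[0,0,0],0],[-0.6,[0,0,0],0],[-0.6,[0,0,0],0]]}}

```text
time: 24.77
tool_pos: [446.3, -426.1, -14.8]
tcp_rot: [179.9, -0.1, -9.7]
ft_force: [-0.4, 0.9, 6.5]
finger_gap: 31.4
grip_force: 40.1
```

```bash
python3 - <<'E'
from h import *
go(425,-424,235)
E
```

```text
t 24.77 tcp [ 446.3 -426.1  -14.8] rpy [ 1.799e+02 -1.000e-01 -9.700e+00] gap 31.4 -> tool [ -21.3    1.5 -249.8]
```

Call:
{"fn": "play_rows", "kwargs": {"increments": [[-0.6,[0,0,-10],0],[-0.6,[0,0,-30],0],[-0.6,[0,0,-35],0],[-0.6,[0,0,-35],0],[-0.6,[0,0,-35],0],[-0.6,[0,0,-35],0],[-0.6,[-10,2,-35],0],[-0.6,[-11,2,-35],0],[-0.6,[-3,-20,0],0],[-0.6,[-6,-34,0],0],[-0.6,[-6,-34,0],0],[-0.6,[-6,-34,0],0]]}}

```text
time: 25.77
tool_pos: [423.4, -300.7, 234.3]
tcp_rot: [-180.0, -0.0, -9.8]
ft_force: [0.3, 0.9, -0.9]
finger_gap: 31.3
grip_force: 39.9
```

Call:
{"fn": "play_rows", "kwargs": {"increments": [[-0.6,[-6,-35,0],0],[-0.6,[-6,-35,0],0],[-0.6,[-6,-35,0],0],[-0.6,[-6,-35,0],0],[-0.6,[-6,-35,0],0],[-0.6,[-6,-35,0],0],[-0.6,[-6,-35,0],0],[-0.6,[-6,-35,0],0],[-0.6,[-6,-35,0],0],[-0.6,[-6,-35,0],0],[-0.6,[-6,-35,0],0],[-0.6,[-6,-35,0],0]]}}

```text
time: 26.77
tool_pos: [423.1, 125.9, 234.5]
tcp_rot: [-180.0, -0.0, -9.7]
ft_force: [1.4, -0.5, -0.6]
finger_gap: 30.9
grip_force: 39.9
```

Call:
{"fn": "play_rows", "kwargs": {"increments": [[-0.6,[-6,-34,0],0],[-0.6,[-4,-34,0],0],[-0.6,[20,-16,0],0],[-0.6,[30,-7,0],0],[-0.6,[30,-5,0],0],[-0.6,[30,-5,0],0],[-0.6,[20,-3,0],0],[-0.6,[0,0,15],0],[-0.6,[0,0,25],0],[-0.6,[0,0,20],0],[-0.6,[0,0,0],0]]}}

```text
time: 27.68
tool_pos: [556.4, 205.6, 168.7]
tcp_rot: [179.8, 0.4, -9.7]
ft_force: [-1.2, -0.3, -2.4]
finger_gap: 31.0
grip_force: 39.9
```

```bash
python3 - <<'E'
from h import *
go(561,206,-10); s=sense();print(s["grip_force"])
p=snapshot("wrist"); save(p,"w10.png"); rep(p,["blue_reel_center","tray_floor","flux_bottle_center"])
E
```

```text
t 27.68 tcp [556.4 205.6 168.7] rpy [179.8   0.4  -9.7] gap 31.0 -> tool [  4.4  -1.2 178.7]
39.905903935432434
blue_reel_center 0.74 [430.  36.   4.] [477. 253.]
blue_reel_center 0.63 [552. 205. 197.] [318. 277.]
flux_bottle_center 0.67 [502. 218.  40.] [314. 236.]
flux_bottle_center 0.59 [417. -98.  31.] [603. 255.]
```

View pics/w10.png

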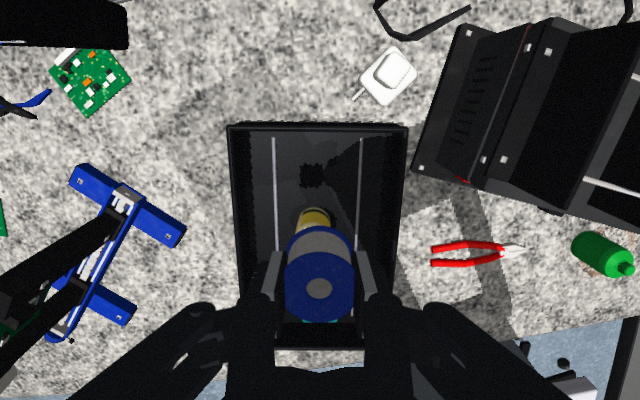

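The reel is held, and the bottle stands behind it at (314,220). I'm shifting 8 mm towards the far end and lowering.

Call:
{"fn": "play_rows", "kwargs": {"increments": [[-0.6,[4,0,20],0],[-0.6,[4,0,30],0],[-0.6,[0,0,30],0],[-0.6,[0,0,30],0],[-0.6,[0,0,25],0],[-0.6,[0,0,18],0],[-0.6,[0,0,10],0],[-0.6,[0,0,7],0],[-0.6,[0,0,4],0],[-0.6,[0,0,0],0]]}}

```text
time: 28.72
tool_pos: [568.2, 205.4, 0.7]
tcp_rot: [-180.0, -0.1, -9.7]
ft_force: [-0.8, -0.7, -0.4]
finger_gap: 31.0
grip_force: 39.9
```

```bash
python3 - <<'E'
from h import *
go(566,205,-11); print(sense()["ft_force"])
E
```

```text
t 28.72 tcp [568.2 205.4   0.7] rpy [-1.8e+02 -1.0e-01 -9.7e+00] gap 31.0 -> tool [-2.1  0.8 11.7]
[-0.76464935 -0.66121463 -0.36196452]
```

Call:
{"fn": "play_rows", "kwargs": {"increments": [[-0.6,[0,0,5],0],[-0.6,[0,0,4],0],[-0.6,[0,0,2],0],[-0.6,[0,0,0],0]]}}

```text
time: 29.05
tool_pos: [567.8, 205.3, -10.8]
tcp_rot: [-180.0, -0.0, -9.7]
ft_force: [-0.2, -0.2, -1.1]
finger_gap: 31.4
grip_force: 40.0
```

Call:
{"fn": "play_rows", "kwargs": {"increments": [[0.25,[0,0,0],0],[0.25,[0,0,0],0],[0.25,[0,0,0],0],[0.25,[0,0,-2],0],[0.25,[0,0,-15],0],[0.25,[0,0,-30],0],[0.25,[0,0,-35],0],[0.25,[0,0,-35],0],[0.25,[0,0,-35],0],[0.25,[0,0,-35],0],[0.25,[0,0,-20],0],[0.25,[0,0,0],0]]}}

```text
time: 30.05
tool_pos: [570.7, 206.1, 203.4]
tcp_rot: [-179.7, -0.6, -9.7]
ft_force: [0.4, 1.0, 0.4]
finger_gap: 53.5
grip_force: 0.0
```

```bash
python3 - <<'E'
from h import *
p=snapshot("wrist");q=snapshot("top"); N=["blue_reel_center","bit_box_center","flux_bottle_center","white_bottle_center","white_reel_center","side_cutters_center"]
rep(p,N);rep(q,N)
a=p["color"][:, 130:530]; b=cv2.resize(q["color"][140:280,170:310],(400,400),interpolation=cv2.INTER_CUBIC)
cv2.imwrite("pics/f.png",cv2.cvtColor(np.hstack([a,b]),cv2.COLOR_RGB2BGR))
E
```

```text
blue_reel_center 0.59 [563. 202.  19.] [323. 178.]
bit_box_center 0.61 [417. 228.  13.] [321. 289.]
flux_bottle_center 0.79 [418. -98.  34.] [585. 256.]
flux_bottle_center 0.77 [504. 221.  39.] [316. 235.]
white_reel_center 0.67 [422. 224.   6.] [324. 282.]
white_reel_center 0.17 [418. 225.  19.] [324. 290.]
side_cutters_center 0.82 [430.  36.   2.] [467. 253.]
blue_reel_center 0.66 [ 335. -214.   13.] [368. 251.]
blue_reel_center 0.58 [562. 205.  15.] [226. 176.]
flux_bottle_center 0.57 [408. -95.  31.] [327. 226.]
flux_bottle_center 0.27 [564. 204.  -2.] [227. 177.]
white_bottle_center 0.59 [ 546. -202.   30.] [363. 179.]
white_reel_center 0.73 [ 567. -310.   16.] [399. 173.]
side_cutters_center 0.51 [423.  39.   3.] [281. 223.]
```

View pics/f.png

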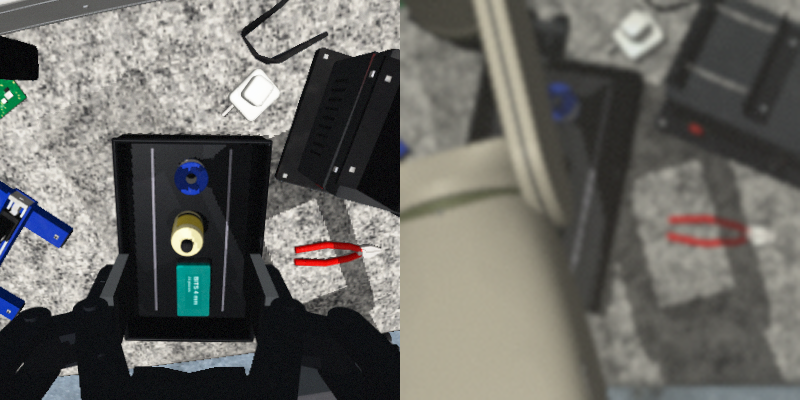

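The left (wrist) view shows all three items in a row in the tray: reel at (191,178), bottle upright at (188,235) and box lid up at (193,290). The bystanders haven't moved and the gripper is clear, so I'm handing in.

```bash
python3 -c "
from bench import *
print(hand_in())"
```

```text
the job is handed in; nothing more can be done
None
```

The teal bit box (lid up), the far blue reel and the yellow-labelled flux bottle (upright) are in the tray on its floor, the bystanders haven't moved, and the job was handed in at about 30 s of the 72 s; `hand_in()` returned no verdict.

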